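# Angle a brass tube past the bench post into its stock bay

### The arm

A 6-joint arm with a two-finger parallel gripper is mounted at the origin on the work surface. World frame = base frame: x ahead of the robot, y to its left, z up, the work surface at z = 0. Lengths are in m, angles in degrees, forces in N, time in s.
With the tool pointing down it reaches from about 0.4 to 0.825 m from the base axis. Payload 7 kg.
Tool frame: the origin (TCP) lies at the very end of the fingers, on their centre line; the grasp point (between the pads) lies 19 mm behind it (ctrl.grasp_offset is the distance from the TCP to the grasp point, in m); z points along the fingers, y is the line along which they close (so a half turn about z gives the same grasp; the last joint's range is limited). The gripper opens to 88 mm and grips with 3 to 60 N. Pads are 19 mm wide; open, the fingers measure 130 mm over their backs; the gripper's body (78 mm by 193 mm) begins 47 mm behind the grasp point.
Start: joints at [-58.722, 20.546, 0.682, 0, -70.136, -16.507], TCP at [0.172, -0.653, 0.227] pointing down, gripper open.
Joint ranges: [-176.03, 176.03], [-82.01, 121.73], [-58.28, 71.71], [-173.87, 95.51], [-174.79, -0.11], [-173.66, 173.66]. Speed limits (degrees/s): [136.94, 136.94, 172.46, 180, 180, 180].

### API

Orientations are given as [roll, pitch, yaw] about the fixed x, y, z axes, in that order (R = Rz(yaw) Ry(pitch) Rx(roll)).
In Python, from plant import ctrl gives the robot as it stands. The module is installed in compiled form; this text tells all that it offers.
- The arm moves only by the tool jog_arm, never from a script. Its argument "plan" is a list that holds one entry, the list of rows, each a list of 7 numbers: the opening, from 0 (shut) to 1 (fully open), then the shift along the tool's x, y, z in m, then the turn, a rotation vector about the tool's x, y, z in degrees. A call has 1 to 20 rows; each row is the pose to reach, as a shift and turn from the pose commanded when the call began, along the tool's axes at that moment; what a row does not reach only later rows make up. A row lasts 1/8 s, in which the tool goes at most 62.5 mm and 10.7 degrees, less where a joint would pass 70% of its speed; a pose out of reach is approached as far as the arm can. A call with a gripper value outside its range is refused whole. The fingers move at their own pace and stop on an object; the grip force is fixed at half the most. Time passes only in rows, so rows that repeat a pose let the fingers close. It gives the time, the measured TCP pose, the force, the opening and the grip force at its end, in the units of the state.
- ctrl.get_obs(): the state, without advancing time (a new reading comes with each control period).
- ctrl.snapshot(name): name is "scene" or "top" or "wrist"; returns a dict with "image" (420x560x3 uint8, red, green, blue), "vertical_fov" (degrees; the focal length in pixels is half the picture's height over the tangent of half this angle, whatever the lens; pixels are square), "cx", "cy" (the principal point, pixels), "R" (3x3) and "t" (3): a world point X has camera coordinates R X + t; the wrist camera has in their place "T_tool_cam" (4x4, takes a point from camera to tool coordinates, whose origin is the TCP and whose axes are the flange's). Camera axes: x right, y down, z forward; pixel columns grow to the right and rows downward; lengths in m; the calibration is good to about 2 mm. A picture is of the moment at which its call begins: read the wrist's pose just before it. There is no depth.
- ctrl.close_job(): hands the job in; it is judged then, once.
The state is a dict: "clock": time; "joint_pos": joint angles; "qvel": joint speeds; "tau": joint torques, N m; "tool_pos": TCP position; "orientation": TCP orientation; "force": force on the tool from outside, world axes, zero at the start; "moment": the same for the moment, N m; "opening": finger opening in m; "gripper_force": force on a finger pad.
Only numpy, scipy, OpenCV 4.12 (cv2) and the standard library are available. Lean on these libraries where they do the work, as an engineer would, in place of code of your own. Each camera call takes 0.05 s, during which the arm holds its last target. There are 200 camera calls.

### The job

Put the square brass tube away in the wooden stock bay by pushing it along the bench top: push one end, then the other, so that it pivots and angles past the short steel post and slides in through the bay's open mouth. It is done when the tube lies straight in the bay, pushed fully home against the back stop (the rest of it sticks out of the mouth). Never pick the tube up, and leave the dish, the jar and the mandrel on its stand where they are.

Things in the scene. Friction and masses are not known exactly. Their poses are not given: they have to be found in the camera images.
- tube: Square brass tube, 220 mm long, 22 x 22 mm outside, 3 mm wall, open ends, about 0.4 kg, loose on the bench (dry friction, a few N). Origin at its centre, 11 mm above the bench; its y axis runs along it, ends at y = +110 and -110 mm. Either end may go in first. It starts outside the bay, on the robot's side of the post, within about 20 degrees of parallel to the bay.
- bay: Fixed wooden bay: two rails and a back stop, no floor, open on top and at one end (the mouth). Origin: centre of the mouth at bench height; +y points into the bay along its middle, x across it (+x away from the robot). Inside 60 mm wide, 150 mm deep (back stop's face at y = 150 mm). Rails 12 mm thick, 30 mm high. With the tube home its centre is at y = 40 mm and 70 mm of it sticks out.
- post: Fixed upright round steel post, 24 mm in diameter, 45 mm high, origin at the centre of its foot. It stands about 160 mm out from the bay's mouth, nearly in line with the bay, so the tube cannot go in without being angled past it. The tube may touch it.
- dish: Bystander: round white ceramic dish, 72 mm across, 26 mm high, loose, origin at the centre of its underside. Leave it alone.
- jar: Bystander: amber glass jar with a steel cap, 48 mm across, 65 mm high, loose, origin at the centre of its underside. Leave it alone.
- mandrel: Bystander: small tapered steel ring mandrel upright on a round wooden stand, 64 mm across, 85 mm high, loose, origin at the centre of its underside. Leave it alone.
Not all that is in view belongs to the job. Of the things that look like the bay, take the one that is farthest to the robot's right at the start. Several things look just like the tube: the one meant starts farthest to the robot's left.

How it is judged (in metres and radians):
At the end, for the whole second after the job is handed in: The tube lies flat on the bench between the bay's rails, one end within 12 mm of the back stop, within 8 degrees of parallel to the rails, at rest (y of tube in the frame of bay between 0.028 and 0.046 m and x of tube in the frame of bay between -0.028 and 0.028 m and angle between the y axis of tube and the y axis of bay, either way round below 0.14 rad and height (world z) of tube below 0.0145 m and linear speed of tube below 0.01 m/s); the robot touches nothing.
It fails at once if the tube is lifted: its centre rises more than 10 mm above its place on the bench (height (world z) of tube above 0.021 m).
It fails at once if the tube is tipped up on end by more than about 6 degrees (angle between tube's own y axis and vertical below 1.46 rad or angle between tube's own y axis and vertical above 1.68 rad).
It fails at once if the dish is moved more than 20 mm (distance of dish from where it was at the start of the episode above 0.02 m).
It fails at once if the jar is moved more than 20 mm (distance of jar from where it was at the start of the episode above 0.02 m).
It fails at once if the mandrel is moved more than 20 mm (distance of mandrel from where it was at the start of the episode above 0.02 m).
It also fails if it takes over 67 s, if anything falls off the work surface, if the arm or the gripper's body presses on something with over 40 N, if the wrist force passes 120 N, or if a joint passes its speed limit or range.

## Working session

There is one attempt and no reset: what is moved stays moved. The work goes in short steps, Python scripts to look and compute and a tool call to move; the robot and the scene stay as the last step left them, time stands still between calls to the robot, and variables do not carry over. Pictures are saved under pics/ and viewed, at most 10 in all, crops included, and the job is handed in when it is done.

Besides the shell and the picture viewer there is one more tool, called by a JSON object that holds its "api" and its "payload". jog_arm: Moves the arm, as the interface text tells. Its arguments: {"type":"object","properties":{"plan":{"type":"array","items":{"type":"array","items":{"type":"array","items":{"type":"number"}}}}},"required":["plan"]}

```bash
mkdir -p pics
cat > h.py <<'E'
import numpy as np, cv2
from plant import ctrl
def snap(n,f):
    s=ctrl.snapshot(n); cv2.imwrite(f'pics/{f}.png',s['image'][:,:,::-1]); return s
def ray(s,u,v,z):
    R=np.array(s['R']);t=np.array(s['t']);f=210/np.tan(np.radians(s['vertical_fov']/2))
    d=R.T@np.array([(u-s['cx'])/f,(v-s['cy'])/f,1]);c=-R.T@t
    return c+d*(z-c[2])/d[2]
def proj(s,X):
    R=np.array(s['R']);t=np.array(s['t']);f=210/np.tan(np.radians(s['vertical_fov']/2))
    p=R@np.array(X)+t; return p[:2]/p[2]*f+[s['cx'],s['cy']]
E
python3 - <<'E'
from h import *
import pickle
s=snap('top','top0'); pickle.dump(s,open('top0.pkl','wb'))
s2=snap('scene','scene0'); pickle.dump(s2,open('scene0.pkl','wb'))
for a in (s,s2): print(-np.array(a['R']).T@a['t'],a['vertical_fov'],a['cx'],a['cy'])
o=ctrl.get_obs();print(o['clock'],o['tool_pos'],o['orientation'],o['force'])
E
```

```text
[ 0.43056146 -0.05810551  0.94592627] 53.661663952200016 283.1193907317508 207.65673087895468
[ 1.34706594 -0.40963227  0.63356391] 47.07269783742571 273.372269475259 208.66428879244137
0.1 [ 0.17195226 -0.65227102  0.22571293] [ 1.79912932e+02 -7.17338611e-03 -1.65235864e+02] [ 0.06657607  0.11378839 -0.17495952]
```

View pics/top0.png

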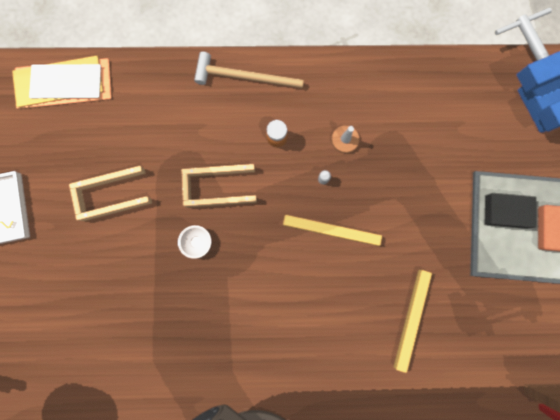

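View pics/scene0.png

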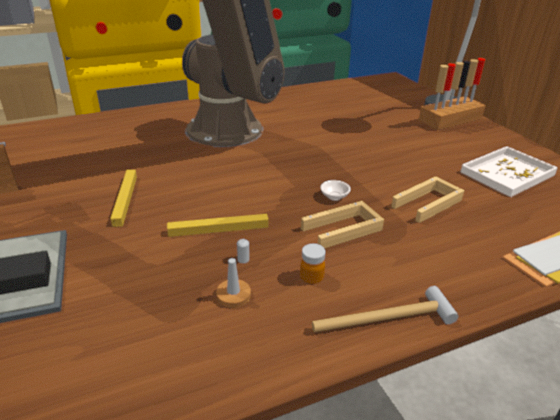

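Top view (up is +x, left is +y): the target bay is at (185–255, 170–205) with its mouth at right. The post is at (325,177) and the target tube runs from (285,220) to (381,240). The dish is at (195,242), the jar at (277,132) and the mandrel at (346,138).

```bash
cat > meas.py <<'E'
from h import *
def tube(s,z=0.022,ref=None):
    hsv=cv2.cvtColor(s['image'],cv2.COLOR_RGB2HSV)
    m=cv2.inRange(hsv,(20,110,120),(35,255,255))
    cs=[c for c in cv2.findContours(m,0,1)[0] if cv2.contourArea(c)>150]
    out=[]
    for c in cs:
        p=np.array([ray(s,*q[0],z)[:2] for q in c])
        r=cv2.minAreaRect(p.astype(np.float32)*1000); b=cv2.boxPoints(r)
        out.append((np.round(r[0],1),np.round(r[1],1),round(r[2],1),b.round().astype(int).tolist()))
    return out
E
python3 - <<'E'
from meas import *
import pickle
s=pickle.load(open('top0.pkl','rb'))
for t in tube(s): print(t)
for n,u,v,z in [('post',324.5,175,.045),('jar',277,128,.065),('mandbase',346,140,.015),('dish',195,242,.026),
  ('rA mouth out',254,165,.03),('rA mouth in',255,171,.03),('rB mouth in',256,198,.03),('rB mouth out',257,205,.03),('bkA',182,169,.03),('bkB',184,207,.03)]:
    print(n,ray(s,u,v,z).round(4))
cv2.imwrite('pics/crop.png',cv2.resize(s['image'][110:270,160:400,::-1],None,fx=3.3,fy=3.3,interpolation=cv2.INTER_CUBIC))
E
```

```text
(array([ 303.8, -346.2]), array([ 26.3, 218.8]), 72.5, [[195, -326], [404, -392], [412, -367], [203, -301]])
(array([ 501.9, -176.7]), array([218. ,  22.1]), 77.1, [[467, -280], [488, -285], [537, -73], [515, -68]])
post [ 0.6218 -0.1602  0.045 ]
jar [ 0.7239 -0.0563  0.065 ]
mandbase [ 0.7101 -0.2156  0.015 ]
dish [0.4785 0.1277 0.026 ]
rA mouth out [ 0.6498 -0.0034  0.03  ]
rA mouth in [ 0.636  -0.0056  0.03  ]
rB mouth in [ 0.5744 -0.0075  0.03  ]
rB mouth out [ 0.5587 -0.0097  0.03  ]
bkA [0.6425 0.1584 0.03  ]
bkB [0.5562 0.1524 0.03  ]
```

View pics/crop.png

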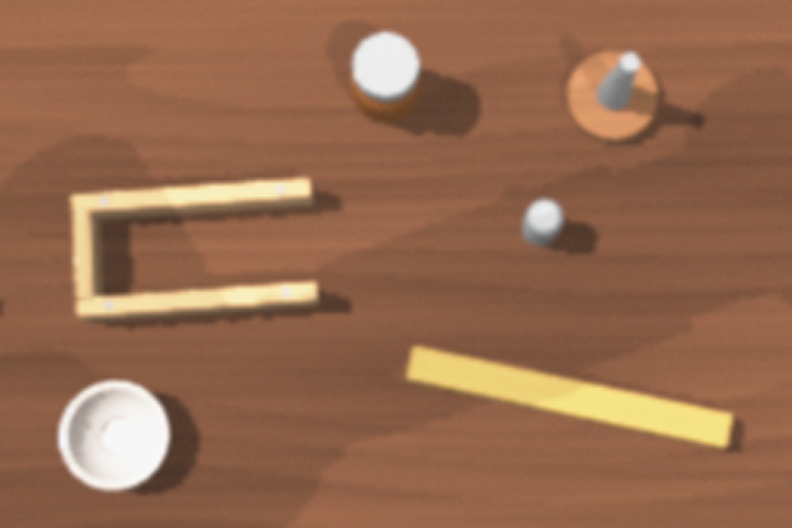

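The crop shows the bay mouth corners at (311,179)–(312,200) and (318,283)–(318,303), the post at (543,215), and a clean tube outline. I'll work out the bay frame and the approach move.

```bash
cat >> h.py <<'E'
from scipy.spatial.transform import Rotation as Ro
def mv(x,y,z,yaw):
    o=ctrl.get_obs();R=Ro.from_euler('xyz',o['orientation'],degrees=True)
    d=R.inv().apply(np.array([x,y,z])-o['tool_pos'])
    r=(R.inv()*Ro.from_euler('xyz',[180,0,yaw],degrees=True)).as_rotvec(degrees=True)
    print('at',np.round(o['tool_pos'],4),np.round(o['orientation'],1),'t',o['clock'],'F',np.round(o['force'],1)); print('shift',d.round(4),'turn',r.round(1))
E
python3 - <<'E'
from h import *
import pickle
s=pickle.load(open('top0.pkl','rb'))
P={k:ray(s,160+u/3.3,110+v/3.3,.03)[:2] for k,u,v in [('Ao',311,179),('Ai',312,200),('Bi',318,283),('Bo',318,303),('kA',72,197),('kB',78,317)]}
for k in P: print(k,P[k].round(4))
print('mouth',(P['Ai']+P['Bi'])/2)
for a,b in(('Ao','kA'),('Bo','kB')):
    d=P[b]-P[a];print(np.degrees(np.arctan2(-d[0],d[1])),np.linalg.norm(d))
d=P['Ao']-P['Bo'];print(np.degrees(np.arctan2(d[1],d[0])),np.linalg.norm(d))
d=P['kA']-P['kB'];print(np.degrees(np.arctan2(d[1],d[0])),np.linalg.norm(d))
print('post',ray(s,160+545/3.3,110+215/3.3,.045))
mv(.465,-.169,.08,167.3)
E
```

```text
Ao [ 0.6515 -0.004 ]
Ai [ 0.6369 -0.0046]
Bi [ 0.5795 -0.0084]
Bo [ 0.5658 -0.0083]
kA [0.6409 0.1588]
kB [0.5583 0.1532]
mouth [ 0.60819273 -0.00647182]
3.7557802140217778 0.16310846584951896
2.6756763333513027 0.16172582845174138
2.9042583011103313 0.08582263701269932
3.8498850885608267 0.08276469809227144
post [ 0.621421   -0.16162908  0.045     ]
at [ 0.172  -0.6523  0.2257] [ 179.9   -0.  -165.2] t 0.1 F [ 0.1  0.1 -0.2]
shift [-0.4065  0.3924  0.1463] turn [ 0.1 -0.  27.5]
```

{"api": "jog_arm", "payload": {"plan": [[[0, -0.05, 0.05, 0, 0, 0, 3], [0, -0.1, 0.1, 0.02, 0, 0, 8], [0, -0.14, 0.14, 0.04, 0, 0, 12], [0, -0.18, 0.18, 0.06, 0, 0, 16], [0, -0.22, 0.22, 0.08, 0, 0, 20], [0, -0.26, 0.26, 0.1, 0, 0, 24], [0, -0.3, 0.3, 0.12, 0, 0, 27.5], [0, -0.34, 0.34, 0.135, 0, 0, 27.5], [0, -0.38, 0.37, 0.146, 0, 0, 27.5], [0, -0.4065, 0.3924, 0.146, 0, 0, 27.5], [0, -0.4065, 0.3924, 0.146, 0, 0, 27.5], [0, -0.4065, 0.3924, 0.146, 0, 0, 27.5], [0, -0.4065, 0.3924, 0.146, 0, 0, 27.5]]]}}

```text
clock: 1.72
tool_pos: [0.4644, -0.1703, 0.0805]
orientation: [-180.0, -0.0, 167.2]
force: [0.2, 0.2, 0.5]
opening: 0.0003
gripper_force: 0.0
```

Run:
```python
from h import *
mv(.465,-.169,.008,167.3)
mv(.583-.0205,-.177,.008,174.8)
```

```text
at [ 0.4644 -0.1703  0.0805] [-180.    -0.   167.2] t 1.725 F [0.2 0.2 0.5]
shift [-0.0003  0.0014  0.0725] turn [-0.  -0.  -0.1]
at [ 0.4644 -0.1703  0.0805] [-180.    -0.   167.2] t 1.725 F [0.2 0.2 0.5]
shift [-0.0971  0.0151  0.0725] turn [ 0.  -0.  -7.6]
```

{"api": "jog_arm", "payload": {"plan": [[[0, 0, 0, 0.04, 0, 0, 0], [0, 0, 0, 0.0725, 0, 0, 0], [0, 0, 0, 0.0725, 0, 0, 0], [0, -0.008, 0, 0.0725, 0, 0, 0], [0, -0.014, 0, 0.0725, 0, 0, 0], [0, -0.02, 0.001, 0.0725, 0, 0, 0], [0, -0.026, 0.002, 0.0725, 0, 0, 0], [0, -0.032, 0.003, 0.0725, 0, 0, 0], [0, -0.038, 0.004, 0.0725, 0, 0, -0.5], [0, -0.044, 0.005, 0.0725, 0, 0, -1], [0, -0.05, 0.006, 0.0725, 0, 0, -2], [0, -0.056, 0.007, 0.0725, 0, 0, -3], [0, -0.062, 0.008, 0.0725, 0, 0, -4], [0, -0.068, 0.009, 0.0725, 0, 0, -5], [0, -0.074, 0.01, 0.0725, 0, 0, -6], [0, -0.08, 0.011, 0.0725, 0, 0, -7], [0, -0.085, 0.012, 0.0725, 0, 0, -7.6], [0, -0.088, 0.013, 0.0725, 0, 0, -7.6], [0, -0.088, 0.013, 0.0725, 0, 0, -7.6]]]}}

```text
clock: 4.1
tool_pos: [0.5544, -0.1763, 0.0081]
orientation: [180.0, 0.1, 174.9]
force: [0.3, 0.2, 0.1]
opening: 0.0003
gripper_force: 0.1
```

Run:
```python
from meas import *
s=snap('top','top1'); o=ctrl.get_obs()
for t in tube(s): print(t)
mv(.583-.0205,-.177,.008,174.8)
```

```text
(array([ 303.7, -346.2]), array([ 26.3, 218.6]), 72.5, [[195, -326], [404, -392], [412, -367], [203, -301]])
at [ 0.5544 -0.1763  0.0082] [1.800e+02 1.000e-01 1.749e+02] t 4.15 F [-0.6  1.1 -0.4]
shift [-0.0082  0.      0.0002] turn [0.  0.1 0.1]
```

View pics/top1.png

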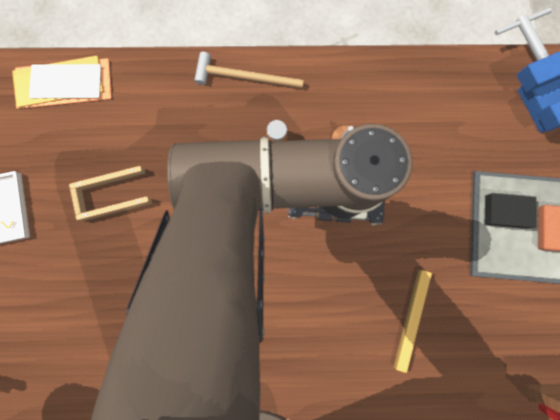

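The top view is blocked by the arm, so the target tube and bay are hidden. I'll measure from the scene camera instead.

Run:
```python
from meas import *
s=snap('scene','sc1')
for t in tube(s): print(t)
```

```text
(array([ 588.6, -179.3]), array([222.4,  49.6]), 84.7, [[554, -288], [603, -292], [624, -71], [574, -66]])
(array([ 314.7, -348.6]), array([ 31.7, 252.5]), 72.7, [[189, -326], [430, -401], [440, -371], [199, -296]])
(array([-1233.6,     9.5]), array([ 895.6, 2009.2]), 89.5, [[-2242, -429], [-233, -447], [-225, 448], [-2234, 467]])
```

View pics/sc1.png

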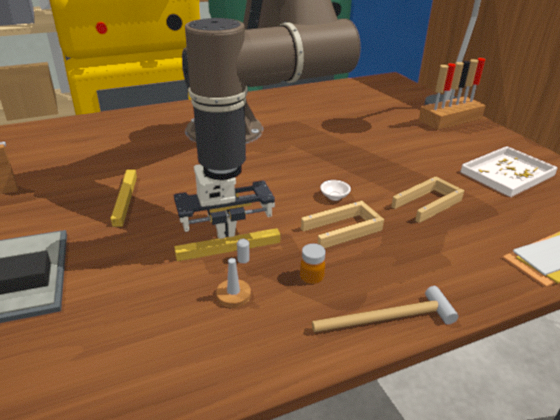

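Scene view: the tube, at (176–281, 232–258), lies beside the post at (243,250), as predicted. The bystanders haven't moved. I'll push it another 10 mm, then lift clear.

{"api": "jog_arm", "payload": {"plan": [[[0, -0.004, 0, 0, 0, 0, 0], [0, -0.008, 0, 0, 0, 0, 0], [0, -0.01, 0, 0, 0, 0, 0], [0, -0.01, 0, 0, 0, 0, 0], [0, 0.02, 0, 0, 0, 0, 0], [0, 0.03, 0, -0.03, 0, 0, 0], [0, 0.03, -0.05, -0.09, 0, 0, 0], [0, 0.02, -0.11, -0.09, 0, 0, 0], [0, 0.01, -0.17, -0.09, 0, 0, 0], [0, 0.01, -0.17, -0.09, 0, 0, 0], [0, 0.01, -0.17, -0.09, 0, 0, 0]]]}}

```text
clock: 5.58
tool_pos: [0.5285, -0.3453, 0.0977]
orientation: [180.0, 0.0, 174.8]
force: [-0.2, -0.2, -0.2]
opening: 0.0007
gripper_force: 0.0
```

Run:
```python
from meas import *
for n in('scene','top'):
    s=snap(n,n+'2')
    for t in tube(s): 
        if t[0][0]>400: print(n,t)
print(np.round(ctrl.get_obs()['joint_pos'],0))
mv(.573,-.325,.1,-95)
```

```text
scene (array([ 597.7, -180. ]), array([221.8,  49.8]), 84.9, [[563, -288], [613, -293], [632, -72], [583, -67]])
top (array([593. , -91.8]), array([43. , 22.9]), 89.2, [[581, -113], [604, -113], [605, -71], [582, -70]])
[-15.  23. -14.  -0. -53. -80.]
at [ 0.5287 -0.3438  0.0979] [180.   -0.  174.9] t 5.675 F [ 0.7  1.  -0.9]
shift [-0.0425  0.0227 -0.0021] turn [  0.    0.  -90.1]
```

{"api": "jog_arm", "payload": {"plan": [[[0, -0.0325, 0.0218, 0, 0, 0, -10], [0, -0.0325, 0.0218, 0, 0, 0, -20], [0, -0.0325, 0.0218, 0, 0, 0, -30], [0, -0.0325, 0.0218, 0, 0, 0, -40], [0, -0.0325, 0.0218, 0, 0, 0, -50], [0, -0.0325, 0.0218, 0, 0, 0, -60], [0, -0.0325, 0.0218, 0, 0, 0, -70], [0, -0.0325, 0.0218, 0, 0, 0, -80], [0, -0.0325, 0.0218, 0, 0, 0, -90], [0, -0.0325, 0.0218, 0, 0, 0, -90], [0, -0.0325, 0.0218, 0.05, 0, 0, -90], [0, -0.0325, 0.0218, 0.09, 0, 0, -90], [0, -0.0325, 0.0218, 0.09, 0, 0, -90], [0, -0.0325, 0.0218, 0.09, 0, 0, -90]]]}}

```text
clock: 7.42
tool_pos: [0.5641, -0.3259, 0.0095]
orientation: [-179.9, -0.0, -95.2]
force: [0.7, 0.2, 0.4]
opening: 0.0003
gripper_force: 0.0
```

Run:
```python
from h import *
mv(.563+.11*.09,-.325+.11,.008,-95)
```

```text
at [ 0.5641 -0.3259  0.0095] [-179.9   -0.   -95.2] t 7.425 F [0.7 0.2 0.4]
shift [-0.1112  0.0012  0.0014] turn [-0.1 -0.  -0.2]
```

{"api": "jog_arm", "payload": {"plan": [[[0, -0.01, 0, 0.001, 0, 0, 0], [0, -0.018, 0, 0.001, 0, 0, 0], [0, -0.025, 0, 0.001, 0, 0, 0], [0, -0.032, 0, 0.001, 0, 0, 0], [0, -0.039, 0, 0.001, 0, 0, 0], [0, -0.046, 0, 0.001, 0, 0, 0], [0, -0.053, 0, 0.001, 0, 0, 0], [0, -0.06, 0, 0.001, 0, 0, 0], [0, -0.067, 0, 0.001, 0, 0, 0], [0, -0.074, 0, 0.001, 0, 0, 0], [0, -0.081, 0, 0.001, 0, 0, 0], [0, -0.088, 0, 0.001, 0, 0, 0], [0, -0.095, 0, 0.001, 0, 0, 0], [0, -0.102, 0, 0.001, 0, 0, 0], [0, -0.107, 0, 0.001, 0, 0, 0], [0, -0.11, 0, 0.001, 0, 0, 0], [0, -0.11, 0, 0.001, 0, 0, 0]]]}}

```text
clock: 9.55
tool_pos: [0.5726, -0.2158, 0.0068]
orientation: [180.0, 0.0, -95.1]
force: [0.0, -0.5, 0.7]
opening: 0.0003
gripper_force: 0.0
```

Run:
```python
from meas import *
for n in('scene','top'):
    s=snap(n,n+'3')
    for t in tube(s): 
        if t[0][0]>400: print(n,t)
mv(.57,-.2,.008,-95)
```

```text
scene (array([607.1, -70.8]), array([172.5,  50.9]), 85.5, [[575, -155], [626, -159], [639, 13], [588, 17]])
top (array([ 586.6, -143.6]), array([96.8, 19.5]), 84.0, [[572, -191], [591, -193], [601, -96], [582, -94]])
at [ 0.5725 -0.216   0.0067] [180.    0.  -95.1] t 9.65 F [0.4 0.2 0.1]
shift [-0.0158  0.0039 -0.0013] turn [ 0.   0.  -0.1]
```

View pics/scene3.png

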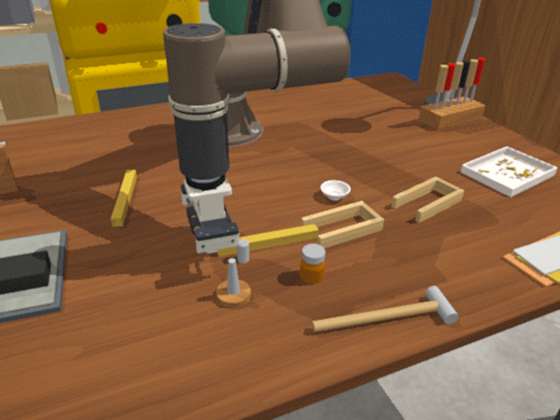

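The tube's front is just inside the mouth, with its end at about (318,232), clear of the post and rail. I'll keep pushing.

{"api": "jog_arm", "payload": {"plan": [[[0, -0.007, 0, -0.001, 0, 0, 0], [0, -0.014, 0, -0.001, 0, 0, 0], [0, -0.021, 0, -0.001, 0, 0, 0], [0, -0.028, 0, -0.001, 0, 0, 0], [0, -0.035, 0, -0.001, 0, 0, 0], [0, -0.042, 0, -0.001, 0, 0, 0], [0, -0.049, 0, -0.001, 0, 0, 0], [0, -0.056, 0, -0.001, 0, 0, 0], [0, -0.063, 0, -0.001, 0, 0, 0], [0, -0.07, 0, -0.001, 0, 0, 0], [0, -0.077, 0, -0.001, 0, 0, 0], [0, -0.084, 0, -0.001, 0, 0, 0], [0, -0.091, 0, -0.001, 0, 0, 0], [0, -0.096, 0, -0.001, 0, 0, 0], [0, -0.1, 0, -0.001, 0, 0, 0], [0, -0.1, 0, -0.001, 0, 0, 0]]]}}

```text
clock: 11.65
tool_pos: [0.582, -0.1164, 0.0082]
orientation: [-180.0, 0.0, -95.1]
force: [-0.2, 1.2, 0.2]
opening: 0.0002
gripper_force: 0.0
```

Run:
```python
from meas import *
s=snap('scene','scene4')
for t in tube(s): 
        if t[0][0]>400: print(t)
cv2.imwrite('pics/c4.png',cv2.resize(s['image'][160:300,180:400,::-1],None,fx=3.5,fy=3.5,interpolation=cv2.INTER_CUBIC))
```

```text
(array([613.2,   0.9]), array([229.7,  49.5]), 86.4, [[581, -112], [631, -115], [645, 114], [596, 117]])
```

View pics/c4.png

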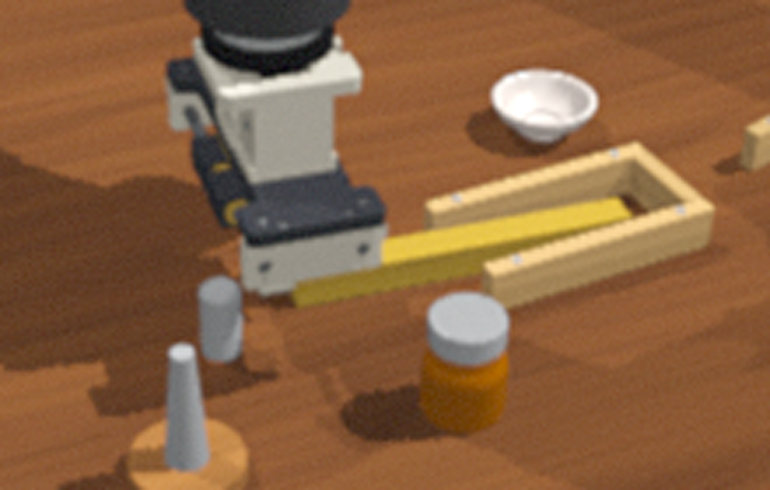

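The crop shows the tube well into the bay at a small angle, with about 30 mm left to the stop. The dish, jar and mandrel are clear. Next I'll straighten the tail from the robot's side.

{"api": "jog_arm", "payload": {"plan": [[[0, 0.015, 0, 0, 0, 0, 0], [0, 0.03, 0, 0, 0, 0, 0], [0, 0.03, 0.03, 0, 0, 0, 0], [0, 0.03, 0.055, 0, 0, 0, 0], [0, 0, 0.055, 0, 0, 0, 0], [0, -0.028, 0.052, 0, 0, 0, 0], [0, -0.029, 0.045, 0, 0, 0, 0], [0, -0.029, 0.038, 0, 0, 0, 0], [0, -0.029, 0.032, 0, 0, 0, 0], [0, -0.03, 0.026, 0, 0, 0, 0], [0, -0.03, 0.02, 0, 0, 0, 0], [0, -0.031, 0.014, 0, 0, 0, 0], [0, -0.031, 0.009, 0, 0, 0, 0], [0, -0.031, 0.008, 0, 0, 0, 0], [0, -0.031, 0.008, 0, 0, 0, 0]]]}}

```text
clock: 13.58
tool_pos: [0.5766, -0.0851, 0.008]
orientation: [-180.0, 0.0, -95.1]
force: [-0.7, 0.2, 0.3]
opening: 0.0001
gripper_force: 0.1
```

Run:
```python
from meas import *
s=snap('scene','scene5')
for t in tube(s): 
        if t[0][0]>400: print(t)
mv(.585,-.14,.008,-86.7)
```

```text
(array([616.7,   1. ]), array([231.1,  49.1]), 89.5, [[591, -114], [640, -115], [642, 116], [593, 117]])
at [ 0.5766 -0.0851  0.0081] [-180.     0.   -95.1] t 13.625 F [ 0.2 -0.9  0.3]
shift [ 0.0539 -0.0133  0.0001] turn [-0.   0.  -8.4]
```

{"api": "jog_arm", "payload": {"plan": [[[0, 0.0024, 0.015, 0, 0, 0, 0], [0, 0.0024, 0.029, 0, 0, 0, 0], [0, 0.025, 0.029, 0, 0, 0, 0], [0, 0.046, 0.027, 0, 0, 0, 0], [0, 0.046, 0.027, 0, 0, 0, -7], [0, 0.045, 0.01, 0, 0, 0, -7], [0, 0.044, -0.01, 0, 0, 0, -7], [0, 0.043, -0.024, 0, 0, 0, -7], [0, 0.043, -0.024, 0, 0, 0, -7], [0, 0.035, -0.023, 0, 0, 0, -7], [0, 0.029, -0.022, 0, 0, 0, -7], [0, 0.023, -0.022, 0, 0, 0, -7], [0, 0.017, -0.021, 0, 0, 0, -7], [0, 0.012, -0.021, 0, 0, 0, -7], [0, 0.008, -0.02, 0, 0, 0, -7], [0, 0.005, -0.019, 0, 0, 0, -7], [0, 0.005, -0.019, 0, 0, 0, -7]]]}}

```text
clock: 15.75
tool_pos: [0.5951, -0.0916, 0.0081]
orientation: [-180.0, 0.0, -88.1]
force: [0.1, 0.5, -0.3]
opening: 0.0006
gripper_force: 0.0
```

Run:
```python
from h import *
s=snap('scene','scene6')
cv2.imwrite('pics/c6.png',cv2.resize(s['image'][160:300,180:400,::-1],None,fx=3.5,fy=3.5,interpolation=cv2.INTER_CUBIC))
mv(.595,-.086,.008,-86.7)
```

```text
at [ 0.5951 -0.0916  0.0081] [-180.     0.   -88.1] t 15.8 F [ 0.3 -0.5 -1. ]
shift [-0.0056 -0.0001  0.0001] turn [-0.   0.  -1.4]
```

View pics/c6.png

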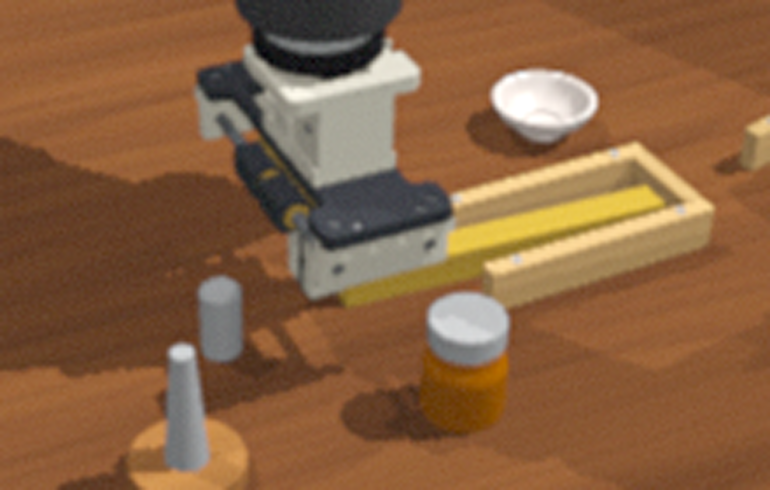

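Nearly home: a few mm of gap remain before the back stop. I'll creep in until the stop resists.

{"api": "jog_arm", "payload": {"plan": [[[0, -0.002, 0, 0, 0, 0, 0], [0, -0.004, 0, 0, 0, 0, 0], [0, -0.006, 0, 0, 0, 0, 0], [0, -0.006, 0, 0, 0, 0, 0]]]}}

```text
clock: 16.3
tool_pos: [0.5947, -0.0867, 0.0081]
orientation: [180.0, -0.1, -88.1]
force: [0.1, -7.5, -0.0]
opening: 0.0006
gripper_force: 3.5
```

{"api": "jog_arm", "payload": {"plan": [[[0, -0.001, 0, 0, 0, 0, 0], [0, -0.002, 0, 0, 0, 0, 0], [0, -0.002, 0, 0, 0, 0, 0]]]}}

```text
clock: 16.68
tool_pos: [0.5942, -0.0863, 0.0082]
orientation: [179.9, -0.1, -88.2]
force: [1.6, -16.0, -0.1]
opening: 0.0006
gripper_force: 8.0
```

{"api": "jog_arm", "payload": {"plan": [[[0, 0.01, 0, 0, 0, 0, 0], [0, 0.025, 0, 0, 0, 0, 0], [0, 0.025, 0, -0.05, 0, 0, 0], [0, 0.025, 0, -0.11, 0, 0, 0], [0, 0.07, 0.04, -0.15, 0, 0, 0], [0, 0.12, 0.08, -0.15, 0, 0, 0], [0, 0.17, 0.1, -0.15, 0, 0, 0], [0, 0.22, 0.1, -0.15, 0, 0, 0], [0, 0.27, 0.1, -0.15, 0, 0, 0], [0, 0.32, 0.1, -0.15, 0, 0, 0], [0, 0.32, 0.1, -0.15, 0, 0, 0], [0, 0.32, 0.1, -0.15, 0, 0, 0]]]}}

```text
clock: 18.18
tool_pos: [0.5047, -0.4072, 0.1576]
orientation: [180.0, 0.0, -88.2]
force: [0.0, 0.7, 0.6]
opening: 0.0004
gripper_force: 0.0
```

Run:
```python
from meas import *
s=snap('top','top7')
b=np.radians(3.3);X=np.array([np.cos(b),np.sin(b)]);Y=np.array([-np.sin(b),np.cos(b)])
for t in tube(s):
    if t[0][0]>400:
        d=t[0]-[608,-6.5]; print(t,'bay',d@X,d@Y)
cv2.imwrite('pics/c7.png',cv2.resize(s['image'][110:270,160:400,::-1],None,fx=3.3,fy=3.3,interpolation=cv2.INTER_CUBIC))
```

```text
(array([603.7,  34.5]), array([214.6,  23. ]), 89.3, [[591, -73], [614, -73], [616, 142], [593, 142]]) bay -1.9327447060980179 41.1795397971013
```

View pics/c7.png

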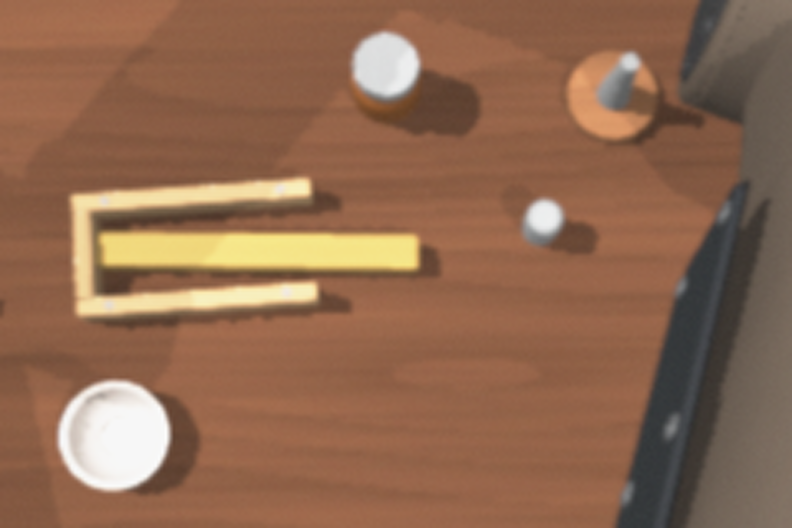

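The tube is home against the back stop, about 4° off the rails and near the middle of the bay. The dish, jar and mandrel haven't moved, so I'll hand it in.

```bash
python3 -c "
from plant import ctrl
print(ctrl.close_job())"
```

```text
the job is handed in; nothing more can be done
None
```

The tube lies in the bay against the back stop, about 4° off parallel and about 2 mm off the bay's middle; the dish, jar and mandrel look undisturbed, and I handed the job in at about 18 s, with no verdict returned.

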